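# Seat a glazed tile in the corner of the decorating board

### The job

With the fingertips, push the blue tile up flat against the long aluminium rail of the decorating board, then slide it along, keeping it against the rail, into the corner pocket (the yellow square) until it sits fully home against both the rail and the end stop. Only push it: it stays flat on the board and is never picked up. Leave the white tile, jar, bowl and stamp where they are, and finish with the hand clear.

Things in the scene. Friction and masses are not known exactly. Their poses are not given: they have to be found in the camera images.
- board: plywood board fixed to the table, turned up to 0.2 rad; low walls on it stand 16 mm above the plywood. Origin on the table surface under the board; x square to the rail, away from the robot; y along the rail to the end stop; z up. In this frame (mm): plywood x -120 to 110, y -225 to 225, top at z 12. The other points below are given in this frame and have its axes.
- rail_mid (a point): upper edge, middle, of the face of the long aluminium rail against which the tile is pushed (board frame 90, 0, 28 mm). The rail runs along board y from -215 to 214; its face looks to -x; it is 14 mm wide.
- end_stop (a point): upper edge of the end stop's face (60, 200, 28 mm), facing -y. The aluminium stop closes the rail's +y end from x 17 to 90 and is 14 mm wide.
- keeper_mouth (a point): upper edge of the short red keeper wall where the pocket begins (27, 155, 28 mm). Its inner face lies at x 27, opposite the rail, from here to the end stop; 10 mm wide. The pocket is 63 mm wide and 45 mm long, so a seated tile sticks out 15 mm. A flared red lead-in runs from here back and away from the rail to about x 9, y 126.
- pocket (a point): on the plywood's top, centre of the yellow 60 by 60 mm square in the corner: where the blue tile's centre ends when it touches rail and end stop (60, 170, 12 mm).
- blue_tile: the tile to seat: terracotta, blue glazed top, 60 x 60 x 14.5 mm, about 0.1 kg. Origin: centre of its underside; z up, x and y along its edges. Starts flat on the plywood, centre 115 to 140 mm from the rail's face, twisted up to 0.4 rad from the board's axes, at y about -150 or 0 mm (+-20) in the board frame; the white tile has the other place. Slides freely; friction varies.
- white_tile: a like tile with white glazed top, 60 by 60 by 14.5 mm, same origin and axes, to be left alone. It stands at least 75 mm clear of the rail, so the blue tile can pass between it and the rail.
- glaze_jar: jar of glaze with black cap, 64 mm across, 90 mm tall, left of the board; origin at the centre of its underside. Leave alone.
- bowl: terracotta bowl, 110 mm across, 50 mm tall, right of the board; origin at the centre of its underside. Leave alone.
- stamp: turned wooden stamp standing upright, 40 mm across its foot, 70 mm tall, left of the board; origin at the centre of its underside. Leave alone.
Mind the look-alikes: they are no part of the job. What is shaped like the blue_tile but green or turquoise is not meant.

How it is judged:
On the way:
1. the blue tile lies flat against the rail (within 4 mm, square within 0.07 rad), still at least 40 mm short of home (x of blue_tile in the frame of pocket between -0.004 and 0.004 m and (angle between the x axis of blue_tile and the x axis of board, either way round below 0.07 rad or angle between the x axis of blue_tile and the y axis of board, either way round below 0.07 rad) and y of blue_tile in the frame of pocket below -0.04 m), for 0.1 s.
At the end, for the whole second after the job is handed in: the blue tile lies at rest flat on the board in the corner pocket, within 4 mm of rail and end stop and square within 0.07 rad; white tile within 15 mm, jar, bowl and stamp within 20 mm of their starts (x of blue_tile in the frame of pocket between -0.004 and 0.004 m and (angle between the x axis of blue_tile and the x axis of board, either way round below 0.07 rad or angle between the x axis of blue_tile and the y axis of board, either way round below 0.07 rad) and y of blue_tile in the frame of pocket between -0.004 and 0.004 m and z of blue_tile in the frame of pocket below 0.003 m and angle between blue_tile's own z axis and vertical below 0.06 rad and linear speed of blue_tile below 0.01 m/s and distance of white_tile from where it was at the start of the episode below 0.015 m and distance of each of glaze_jar, bowl, stamp from where it was at the start of the episode below 0.02 m); the robot touches nothing.
It fails at once if the blue tile is lifted more than 7 mm off the board or tipped more than 0.25 rad (z of blue_tile in the frame of pocket above 0.007 m or angle between blue_tile's own z axis and vertical above 0.25 rad).
It fails at once if over the last 80 mm before home the blue tile is more than 12 mm off the rail (y of blue_tile in the frame of pocket above -0.08 m and x of blue_tile in the frame of pocket below -0.012 m).
It fails at once if the white tile is moved by more than 15 mm (distance of white_tile from where it was at the start of the episode above 0.015 m).
It fails at once if the jar, the bowl or the stamp is moved by more than 20 mm (distance of any of glaze_jar, bowl, stamp from where it was at the start of the episode above 0.02 m).
It also fails if it takes over 51 s, if anything falls off the work surface, if the arm or the gripper's body presses on something with over 40 N, if the wrist force passes 120 N, or if a joint passes its speed limit or range.

### The arm

A 7-joint arm with a two-finger parallel gripper is mounted at the origin on the work surface. World frame = base frame: x ahead of the robot, y to its left, z up, the work surface at z = 0. Lengths are in m, angles in rad, forces in N, time in s.
With the tool pointing down it reaches from about 0.4 to 0.85 m from the base axis. Payload 10.4 kg.
Tool frame: the origin (TCP) lies at the very end of the fingers, on their centre line; the grasp point (between the pads) lies 19 mm behind it; z points along the fingers, y is the line along which they close (so a half turn about z gives the same grasp; the last joint's range is limited). The gripper opens to 87 mm and grips with 3 to 60 N. Pads are 19 mm wide; open, the fingers measure 117 mm over their backs; the gripper's body (75 mm by 190 mm) begins 51 mm behind the grasp point.
Start: joints at [-1.139, 0.332, -0.065, 1.46, 0.022, 1.35, -0.088], TCP at [0.275, 0.561, 0.223] pointing down, gripper open.
Joint ranges: [-2.6, 2.6], [-0.5, 2.12], [-1.47, 1.34], [0.16, 2.42], [-1.27, 4.41], [0.06, 2.06], [-2.6, 2.6]. Speed limits (rad/s): [2.22, 2.22, 2.79, 2.79, 3.14, 3.14, 3.14].

### API

Orientations are given as a unit quaternion [x, y, z, w].
In Python, from bench import r gives the robot as it stands.
- The arm moves only by the shell command python3 -m crank 'ROWS' [FORCE]. ROWS is JSON, a list that holds one entry, the list of rows, each a list of 5 numbers: the shift along the tool's x, y, z in mm, then the turn about the tool's z in degrees, then the opening, from -1 (shut) to 1 (fully open). A call has 1 to 20 rows; each row is the pose to reach, as a shift and turn from the pose commanded when the call began, along the tool's axes at that moment; what a row does not reach only later rows make up. A row lasts 1/10 s, in which the tool goes at most 50 mm and 8.59 degrees, less where a joint would pass 70% of its speed; a pose out of reach is approached as far as the arm can. A call with a gripper value outside its range is refused whole. The fingers move at their own pace and stop on an object; FORCE is the grip in N (left out, the last holds). Time passes only in rows, so rows that repeat a pose let the fingers close. It gives the time, the measured TCP pose, the force, the opening and the grip force at its end, in the units of the state.
- r.read_state(): the state, without advancing time (a new reading comes with each control period).
- r.camera(name): name is "side" or "top" or "wrist"; returns a dict with "image" (384x512x3 uint8, red, green, blue), "vfov" (degrees; the focal length in pixels is half the picture's height over the tangent of half this angle, whatever the lens; pixels are square), "cx", "cy" (the principal point, pixels), "eye" and "attitude" of the camera in the world. Camera axes: x right, y down, z forward; pixel columns grow to the right and rows downward; lengths in m; the calibration is good to about 2 mm. The wrist camera is an equidistant fisheye: a pixel r from the principal point sees the ray r / f radians off the axis. A picture is of the moment at which its call begins. There is no depth.
- r.close_job(): hands the job in; it is judged then, once.
The state is a dict: "time": time; "joint_positions": joint angles; "joint_vel": joint speeds; "joint_torque": joint torques, N m; "ee_pos": TCP position; "eef_rot": TCP orientation; "ft_force": force on the tool from outside, world axes, zero at the start; "torque": the same for the moment, N m; "width": finger opening in m; "grip_force": force on a finger pad.
Only numpy, scipy, OpenCV 4.12 (cv2) and the standard library are available. Lean on these libraries where they do the work, as an engineer would, in place of code of your own. Each camera call takes 0.05 s, during which the arm holds its last target. There are 200 camera calls.

## Working session

There is one attempt and no reset: what is moved stays moved. The work goes in short steps, Python scripts to look and compute and a shell command to move; the robot and the scene stay as the last step left them, time stands still between calls to the robot, and variables do not carry over. Pictures are saved under pics/ and viewed, at most 10 in all, crops included, and the job is handed in when it is done.

```bash
mkdir -p pics; ls
python3 - <<'E'
from bench import r
import cv2,numpy as np
s=r.read_state(); print(s['time'],s['ee_pos'],s['eef_rot'],s['width'])
ims=[]
for n in('top','side'):
    c=r.camera(n); cv2.imwrite(f'pics/{n}0.png',c['image'][:,:,::-1]); np.save(f'pics/{n}0.npy',c,allow_pickle=True)
    print(n,c['vfov'],c['cx'],c['cy'],c['eye'],c['attitude'])
E
```

```text
pics
0.0 [0.27439911 0.5611107  0.2217495 ] [ 2.25413646e-01  9.74262892e-01 -7.01577585e-04 -1.15312774e-04] 0.08669185602297357
top 44.17663070337919 245.16947296510617 191.65922371078418 [ 0.48925687 -0.019637    1.21991899] [-0.70243484  0.71135322 -0.01636708  0.01714698]
side 55.969665441692996 251.35225823267712 191.17429872847282 [ 0.00446768 -0.74595041  0.68530972] [ 0.84493679 -0.26297222  0.14024384 -0.44413861]
```

View pics/top0.png

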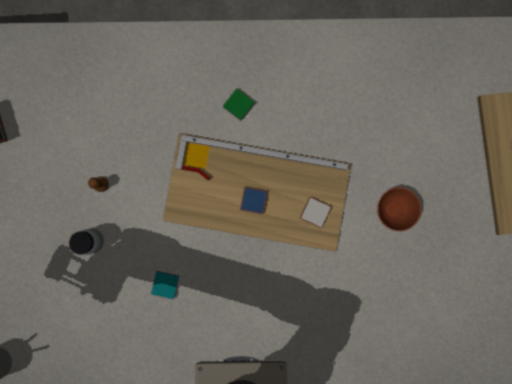

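View pics/side0.png

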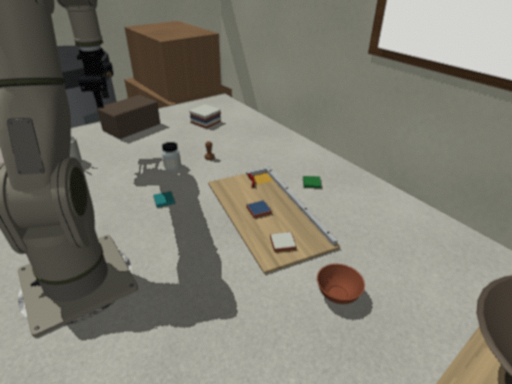

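The top view shows the blue tile at (254,200), the white tile at (317,211), the yellow pocket at (197,157) and the rail from (181,138) to (350,164). The look-alikes are the green tile at (240,104), which is off the board, and the turquoise one at (165,285), also off the board. I choose the blue one on the plywood and will check it in a close crop.

```bash
cat > h.py <<'E'
import numpy as np, cv2
from scipy.spatial.transform import Rotation as R
def plane(c,uv,z):
    "pixels -> world points on the plane at height z (pinhole cameras)"
    uv=np.atleast_2d(uv).astype(float); f=192/np.tan(np.radians(c['vfov'])/2)
    d=np.c_[(uv[:,0]-c['cx'])/f,(uv[:,1]-c['cy'])/f,np.ones(len(uv))]
    d=R.from_quat(c['attitude']).apply(d); e=np.array(c['eye'])
    return e+d*((z-e[2])/d[:,2])[:,None]
def project(c,p):
    f=192/np.tan(np.radians(c['vfov'])/2)
    q=R.from_quat(c['attitude']).inv().apply(np.atleast_2d(p)-np.array(c['eye']))
    return np.c_[c['cx']+f*q[:,0]/q[:,2],c['cy']+f*q[:,1]/q[:,2]]
def blob(c,lo,hi,roi):
    "largest contour of HSV range within roi (u0,v0,u1,v1), from a 4x enlarged picture; pixel units"
    u0,v0,u1,v1=roi; im=cv2.resize(c['image'][v0:v1,u0:u1],None,fx=4,fy=4,interpolation=cv2.INTER_CUBIC)
    m=cv2.inRange(cv2.cvtColor(im,cv2.COLOR_RGB2HSV),lo,hi)
    k=max(cv2.findContours(m,cv2.RETR_EXTERNAL,cv2.CHAIN_APPROX_NONE)[0],key=cv2.contourArea)
    return (k[:,0,:]+.5)/4-.5+[u0,v0]
def rect(c,k,z):
    "centre, sizes (mm) and angle (rad) of the smallest rectangle round the contour, on plane z"
    p=plane(c,k,z)[:,:2]*1000
    (x,y),(w,h),a=cv2.minAreaRect(p.astype(np.float32)); return np.array([x,y]),(w,h),np.radians(a)
E
python3 - <<'E'
from h import *
c=np.load('pics/top0.npy',allow_pickle=True).item(); s=np.load('pics/side0.npy',allow_pickle=True).item()
im=c['image']
hsv=cv2.cvtColor(im,cv2.COLOR_RGB2HSV)
for n,(u,v) in dict(blue=(254,200),white=(317,211),yel=(197,157),wood=(280,200),rail=(265,153),table=(300,120),red=(200,171),turq=(165,280),edge=(254,188)).items(): print(n,hsv[v,u])
B=rect(c,blob(c,(100,90,30),(125,255,255),(230,175,280,225)),.0265); print('blue',B)
Y=rect(c,blob(c,(20,190,100),(30,255,255),(170,130,225,180)),.012); print('yellow',Y)
W=rect(c,blob(c,(0,0,130),(180,50,255),(295,190,340,235)),.0265); print('white',W)
k=blob(c,(8,60,60),(28,255,255),(150,120,370,260)); P=rect(c,k,.012); print('wood',P)
cv2.imwrite('pics/crop0.png',cv2.resize(im[125:255,155:365,::-1],None,fx=3.8,fy=3.8,interpolation=cv2.INTER_CUBIC))
E
```

```text
blue [106 143  82]
white [ 19  15 140]
yel [ 22 253 135]
wood [ 19 107 126]
rail [120   2 126]
table [ 23  19 120]
red [  2 228  84]
turq [ 90 244  47]
edge [15 92 78]
blue (array([524.54260254, -39.25279236]), (52.266170501708984, 52.59758377075195), np.float64(1.3739871243413868))
yellow (array([641.3480835 , 104.64663696]), (54.178253173828125, 58.754913330078125), np.float64(1.381049561236168))
white (array([ 492.19104004, -194.93460083]), (53.7476921081543, 54.23274230957031), np.float64(1.1178639980896323))
wood (array([546.15087891, -48.4238739 ]), (450.1287536621094, 229.38600158691406), np.float64(1.3813122820777044))
```

View pics/crop0.png

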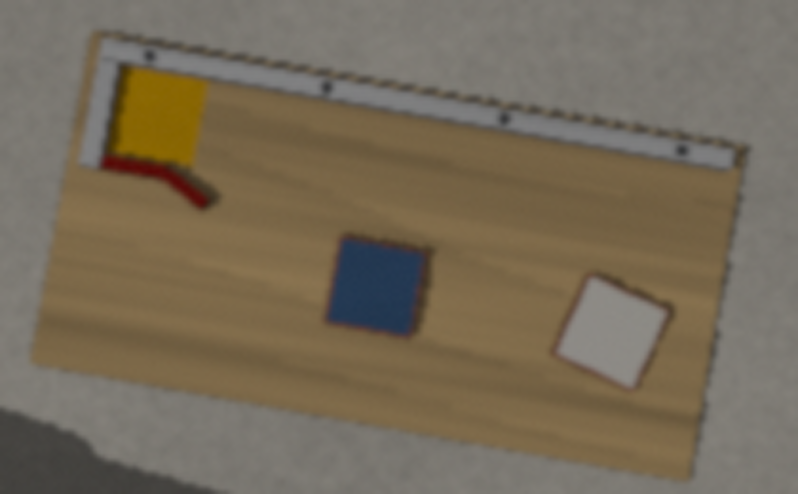

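The crop confirms the choice: the blue glazed tile on the plywood at crop px (380,287), close to square. The white tile is at (612,330) and the yellow pocket at (160,115). The plywood measures 450 x 229 mm against the given 450 x 230, and the yellow centre falls within 2 mm of the predicted pocket. I'll now work out the shifts in tool axes.

```bash
cat >> h.py <<'E'
O=np.array([551.06,-49.37]); A=1.3813-np.pi/2          # board origin (mm) and yaw
X=np.array([np.cos(A),np.sin(A)]); Y=np.array([-X[1],X[0]])
def b2w(x,y): return O+x*X+y*Y
def w2b(p): return np.array([(p-O)@X,(p-O)@Y])
def go(s,x,y,z,along='y'):
    "shift (mm, tool axes) and turn (deg) to board point x,y and height z, tool y along board axis"
    q=R.from_quat(s['eef_rot']); p=np.array(s['ee_pos'])*1000
    d=q.inv().apply(np.r_[b2w(x,y),z]-p)
    ty=q.apply([0,1,0]); now=np.arctan2(ty[1],ty[0]); want=A+(np.pi/2 if along=='y' else 0)
    t=np.degrees(want-now); t=(t+90)%180-90
    print('board now',w2b(p[:2]).round(1),'z',p[2].round(1),'shift',d.round(1),'turn',(-t).round(1),'F',np.round(s['ft_force'],1),'w',round(s['width'],4),'t',s['time'],'j',np.round(s['joint_positions'],2))
E
python3 - <<'E'
from h import *; from bench import r
c=np.load('pics/top0.npy',allow_pickle=True).item()
print('blue',w2b(np.array([524.5,-39.25])),'white',w2b(np.array([492.2,-194.9])))
# predicted rail upper edge / end stop / yellow pixels as a check
for n,p in dict(rail0=(90,-215,28),rail1=(90,200,28),stop=(17,200,28),keep=(27,155,28)).items(): print(n,project(c,np.r_[b2w(*p[:2]),p[2]]/1000).round(1))
go(r.read_state(),-80,5,150)
E
```

```text
blue [-27.99080198   4.93588945] white [ -30.39370987 -154.01202193]
rail0 [[347.3 169.4]]
rail1 [[185.8 140.7]]
stop [[180.6 168.9]]
keep [[198.8 168.2]]
board now [-386.7  547.5] z 221.8 shift [-438.2 -443.    72.4] turn -15.2 F [ 0.1 -0.3 -1. ] w 0.087 t 0.1 j [-1.14  0.33 -0.06  1.46  0.02  1.35 -0.09]
```

```bash
python3 -m crank '[[[-31,-32,0,-1,-0.5],[-63,-63,0,-2,-0.5],[-94,-95,0,-3,-0.5],[-125,-127,5,-5,-0.5],[-157,-158,10,-6,-0.5],[-188,-190,15,-7,-0.5],[-219,-221,20,-8,-0.5],[-250,-253,30,-9,-0.5],[-282,-285,40,-10,-0.5],[-313,-316,50,-11,-0.5],[-344,-348,60,-12,-0.5],[-376,-380,65,-13,-0.5],[-407,-411,70,-14,-0.5],[-438,-443,72,-15,-0.5],[-438,-443,72,-15.2,-0.5],[-438,-443,72,-15.2,-0.5],[-438,-443,72,-15.2,-0.5],[-438,-443,72,-15.2,-0.5]]]'
python3 - <<'E'
from h import *; from bench import r
go(r.read_state(),-80,5,17)
c=r.camera('wrist'); np.save('pics/wrist1.npy',c,allow_pickle=True); cv2.imwrite('pics/wrist1.png',c['image'][:,:,::-1])
c=r.camera('top')
try:
  B=rect(c,blob(c,(100,90,30),(125,255,255),(230,175,280,225)),.0265); print('blue',w2b(B[0]),B)
except Exception as e: print(e)
E
```

```text
time: 1.9
ee_pos: [0.4732, -0.0277, 0.1505]
eef_rot: [0.094, 0.996, 0.0, -0.0]
ft_force: [0.6, -0.4, -0.7]
width: 0.0216
grip_force: 0.0
board now [-80.5   6.7] z 150.5 shift [ -0.6  -1.7 133.5] turn 0.1 F [ 0.6 -0.4 -0.7] w 0.0216 t 1.9 j [-0.49  0.04  0.47  1.96 -0.02  1.14  1.37]
blue [-5.39744712  6.2131376 ] (array([546.92950439, -42.25139618]), (49.86864471435547, 13.906209945678711), np.float64(1.5581444474042572))
```

View pics/wrist1.png

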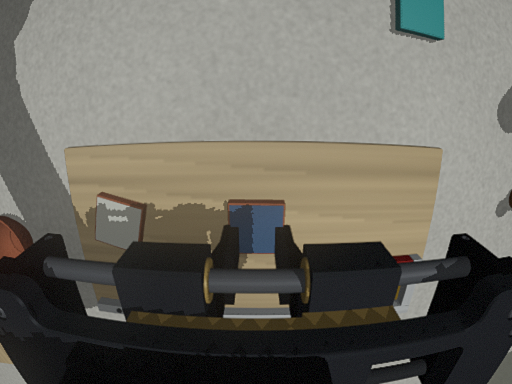

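The wrist view (up is toward the robot) shows the blue tile at (256,227), square to the board and centred between the fingertips at u 228 and 285. The white tile is at (120,222), well clear. I'll descend behind the tile.

```bash
python3 -m crank '[[[0,-1.5,45,0,-0.5],[0,-1.5,85,0,-0.5],[0,-1.5,110,0,-0.5],[0,-1.5,125,0,-0.5],[0,-1.5,133,0,-0.5],[0,-1.5,133,0,-0.5],[0,-1.5,133,0,-0.5]]]'
python3 - <<'E'
from h import *; from bench import r
go(r.read_state(),20,5,17)
E
```

```text
time: 2.7
ee_pos: [0.4737, -0.0301, 0.0182]
eef_rot: [0.094, 0.996, 0.0, 0.0]
ft_force: [-0.3, 0.2, 0.1]
width: 0.0217
grip_force: 0.0
board now [-79.6   4.3] z 18.2 shift [-99.6   0.6   1.3] turn 0.0 F [-0.3  0.2  0.1] w 0.0217 t 2.7 j [-0.45  0.25  0.46  2.08 -0.15  0.84  1.48]
```

```bash
python3 -m crank '[[[-4,0,0,0,-0.5],[-8,0,0,0,-0.5],[-11,0,0,0,-0.5],[-14,0,0,0,-0.5],[-18,0,0,0,-0.5],[-23,0,0,0,-0.5],[-28,0,0,0,-0.5],[-33,0,0,0,-0.5],[-38,0,0,0,-0.5],[-43,0,0,0,-0.5],[-48,0,0,0,-0.5],[-53,0,0,0,-0.5],[-58,0,0,0,-0.5],[-63,0,0,0,-0.5],[-68,0,0,0,-0.5],[-73,0,0,0,-0.5],[-78,0,0,0,-0.5],[-82,0,0,0,-0.5],[-86,0,0,0,-0.5],[-88,0,0,0,-0.5]]]'
python3 - <<'E'
from h import *; from bench import r
go(r.read_state(),20.5,5,17)
c=r.camera('top'); np.save('pics/top2.npy',c,allow_pickle=True)
cv2.imwrite('pics/crop2.png',cv2.resize(c['image'][125:255,155:365,::-1],None,fx=3.8,fy=3.8,interpolation=cv2.INTER_CUBIC))
E
```

```text
time: 4.7
ee_pos: [0.5599, -0.047, 0.0175]
eef_rot: [0.095, 0.996, 0.0, 0.0]
ft_force: [-0.6, 0.6, -0.3]
width: 0.0222
grip_force: 0.3
board now [8.2 3.9] z 17.5 shift [-12.3   1.1   0.5] turn -0.0 F [-0.6  0.6 -0.3] w 0.0222 t 4.7 j [-0.37  0.43  0.45  1.86 -0.23  0.91  1.57]
```

View pics/crop2.png

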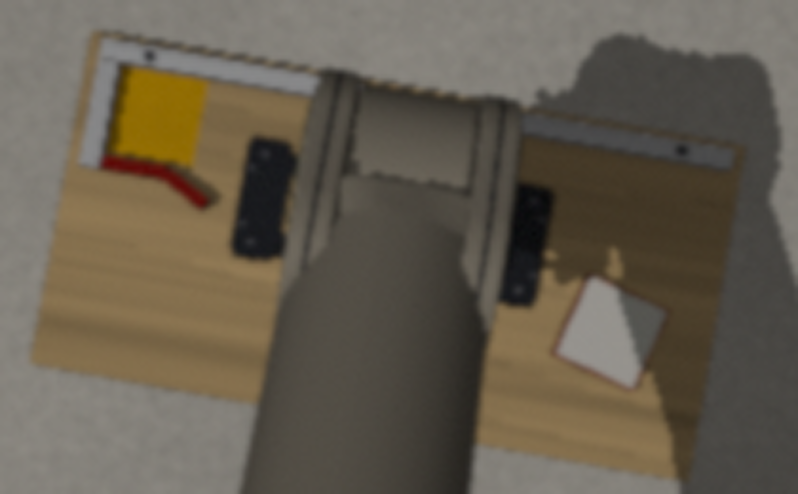

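The arm hides the blue tile here, and the white tile at crop px (610,330) hasn't moved. I'll push on gently until the rail pushes back.

```bash
python3 -m crank '[[[-3,0,0,0,-0.5],[-6,0,0,0,-0.5],[-9,0,0,0,-0.5],[-10,0,0,0,-0.5],[-11,0,0,0,-0.5],[-12,0,0,0,-0.5],[-12,0,0,0,-0.5]]]'; python3 -m crank '[[[-1,0,0,0,-0.5],[-1,0,0,0,-0.5],[-1,0,0,0,-0.5]]]';  python3 -m crank '[[[-1,0,0,0,-0.5],[-1,0,0,0,-0.5],[-1,0,0,0,-0.5]]]'
python3 - <<'E'
from h import *; from bench import r
go(r.read_state(),20.5,5,17)
E
```

```text
time: 5.45
ee_pos: [0.5695, -0.0488, 0.0171]
eef_rot: [0.095, 0.996, 0.0, -0.002]
ft_force: [-9.4, 1.3, 6.4]
width: 0.0217
grip_force: 4.5
time: 5.75
ee_pos: [0.5695, -0.0488, 0.017]
eef_rot: [0.095, 0.996, 0.0, -0.003]
ft_force: [-12.9, 2.9, 10.0]
width: 0.0221
grip_force: 6.7
time: 6.05
ee_pos: [0.5696, -0.0488, 0.0168]
eef_rot: [0.095, 0.996, 0.001, -0.004]
ft_force: [-16.9, 3.2, 11.8]
width: 0.0217
grip_force: 8.7
board now [18.1  4.1] z 16.8 shift [-2.4  0.9 -0.2] turn 0.0 F [-16.9   3.2  11.8] w 0.0217 t 6.05 j [-0.36  0.45  0.44  1.82 -0.24  0.93  1.57]
```

Contact is firm: 17 N at x 18. I'll back off, rise and move sideways while turning, then check the tile.

```bash
python3 -m crank '[[[4,0,0,0,-0.5],[10,0,0,0,-0.5],[20,0,0,0,-0.5],[25,0,-30,0,-0.5],[25,-10,-70,-3,-0.5],[25,-40,-100,-11,-0.5],[25,-80,-110,-19,-0.5],[25,-120,-110,-27,-0.5],[25,-160,-110,-35,-0.5],[25,-190,-110,-43,-0.5],[25,-190,-110,-51,-0.5],[25,-190,-110,-59,-0.5],[25,-190,-110,-67,-0.5],[25,-190,-110,-75,-0.5],[25,-190,-110,-83,-0.5],[25,-190,-110,-90,-0.5],[25,-190,-110,-90,-0.5],[25,-190,-110,-90,-0.5],[25,-190,-110,-90,-0.5]]]'
python3 - <<'E'
from h import *; from bench import r
go(r.read_state(),57,-60,17,'x')
c=r.camera('top'); np.save('pics/top3.npy',c,allow_pickle=True)
try:
  B=rect(c,blob(c,(100,90,30),(125,255,255),(200,130,300,225)),.0265); print('blue',w2b(B[0]),B)
except Exception as e: print(e)
cv2.imwrite('pics/crop3.png',cv2.resize(c['image'][125:255,155:365,::-1],None,fx=3.8,fy=3.8,interpolation=cv2.INTER_CUBIC))
E
```

```text
time: 7.95
ee_pos: [0.5091, -0.2262, 0.118]
eef_rot: [-0.539, 0.842, 0.019, -0.029]
ft_force: [0.7, 2.4, -3.8]
width: 0.0217
grip_force: 0.0
board now [  -7.9 -181.6] z 118.0 shift [-136.3  -40.    94.9] turn -13.9 F [ 0.7  2.4 -3.8] w 0.0217 t 7.95 j [ 1.24  0.64 -1.23  1.67  0.62  1.36  2.6 ]
blue [60.42167017  4.93757774] (array([611.33013916, -55.90209198]), (52.050743103027344, 52.82292175292969), np.float64(1.3744594359607123))
```

View pics/crop3.png

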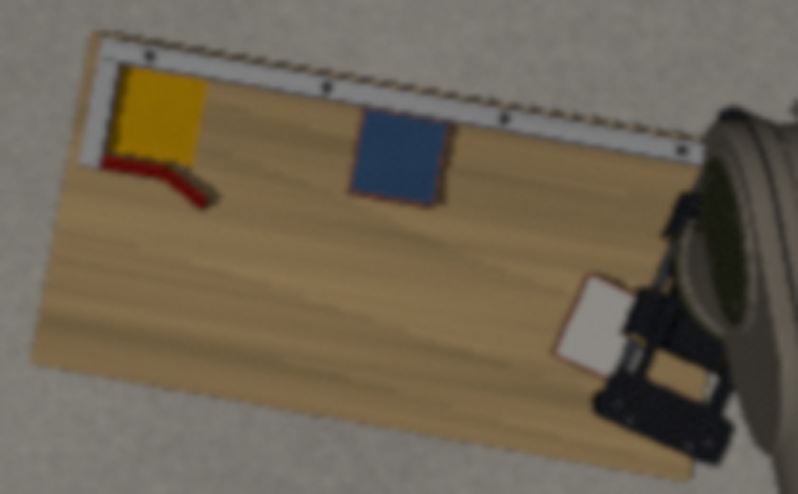

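The tile lies flat at the rail: crop px (400,157), board (60.4, 4.9), within 0.01 rad of square. Joint 7 has reached its range limit, so I'll unwind by turning the other way, since a half turn is equivalent.

```bash
python3 -m crank '[[[0,0,0,8,-0.5],[0,0,0,16,-0.5],[-10,-3,0,24,-0.5],[-20,-6,0,32,-0.5],[-30,-9,0,40,-0.5],[-40,-12,0,48,-0.5],[-50,-15,0,56,-0.5],[-60,-18,0,64,-0.5],[-70,-21,0,72,-0.5],[-80,-24,0,80,-0.5],[-90,-27,0,88,-0.5],[-100,-30,0,96,-0.5],[-110,-33,0,104,-0.5],[-120,-36,0,112,-0.5],[-130,-39,0,120,-0.5],[-136,-40,0,128,-0.5],[-136,-40,0,136,-0.5],[-136,-40,0,144,-0.5],[-136,-40,0,152,-0.5],[-136,-40,0,160,-0.5]]]'
python3 - <<'E'
from h import *; from bench import r
go(r.read_state(),57,-60,17,'x')
E
```

```text
time: 10.0
ee_pos: [0.6026, -0.1197, 0.1115]
eef_rot: [0.739, 0.673, -0.025, -0.024]
ft_force: [-0.0, 0.2, 0.8]
width: 0.0218
grip_force: 0.0
board now [ 63.8 -59.4] z 111.5 shift [ 0.5 -0.4 94.7] turn 5.5 F [-0.   0.2  0.8] w 0.0218 t 10.0 j [ 0.6   0.52 -0.65  1.53  0.32  1.27 -0.19]
```

```bash
python3 -m crank '[[[0,0,20,5.5,-0.5],[0,0,40,5.5,-0.5],[0,0,60,5.5,-0.5],[0,0,75,5.5,-0.5],[0,0,85,5.5,-0.5],[0,0,90,5.5,-0.5],[0,0,93,5.5,-0.5],[0,0,93,5.5,-0.5],[0,0,93,5.5,-0.5]]]'
python3 - <<'E'
from h import *; from bench import r
s=r.read_state()
go(s,55,100.5,19,'x'); print(R.from_quat(s['eef_rot']).as_matrix().round(3))
E
```

```text
time: 10.9
ee_pos: [0.5965, -0.1192, 0.0187]
eef_rot: [0.768, 0.64, -0.026, -0.023]
ft_force: [0.2, -0.1, -0.2]
width: 0.0218
grip_force: 0.0
board now [ 57.7 -60. ] z 18.7 shift [160.5  -1.6  -1.7] turn 0.4 F [ 0.2 -0.1 -0.2] w 0.0218 t 10.9 j [ 0.57  0.61 -0.6   1.61  0.37  1.11 -0.32]
[[ 0.18   0.981 -0.069]
 [ 0.984 -0.181  0.003]
 [-0.009 -0.069 -0.998]]
```

```bash
python3 -m crank '[[[10,-3,0,0.2,-0.5],[18,-3,0,0.4,-0.5],[22,-3,0,0.4,-0.5],[25,-3,0,0.4,-0.5],[29,-3,0,0.4,-0.5],[34,-2.8,0,0.4,-0.5],[40,-2.7,0,0.4,-0.5],[46,-2.5,0,0.4,-0.5],[52,-2.4,-0.5,0.4,-0.5],[58,-2.2,-0.5,0.4,-0.5],[64,-2.1,-0.5,0.4,-0.5],[70,-2,-0.5,0.4,-0.5],[76,-1.8,-0.5,0.4,-0.5],[82,-1.7,-0.5,0.4,-0.5],[88,-1.5,-0.5,0.4,-0.5],[94,-1.4,-1,0.4,-0.5],[100,-1.2,-1,0.4,-0.5],[104,-1.1,-1,0.4,-0.5],[106,-1,-1,0.4,-0.5],[106,-1,-1,0.4,-0.5]]]'
python3 - <<'E'
from h import *; from bench import r
s=r.read_state()
go(s,57,130.5,19,'x')
c=r.camera('top'); cs=r.camera('side')
for n,c in(('top',c),('side',cs)):
  try:
    k=blob(c,(100,90,30),(125,255,255),(150,120,300,225)); B=rect(c,k,.0265); print(n,'blue',w2b(B[0]),B[1],B[2]-np.pi/2-A,len(k))
  except Exception as e: print(e)
im=np.vstack([cv2.resize(x,None,fx=3.8,fy=3.8,interpolation=cv2.INTER_CUBIC)[:300] for x in (r.camera('top')['image'][125:205,155:365],cs['image'][150:230,170:380])])
cv2.imwrite('pics/mid.png',im[:,:,::-1])
E
```

```text
time: 12.9
ee_pos: [0.6143, -0.0143, 0.0181]
eef_rot: [0.77, 0.637, -0.026, -0.024]
ft_force: [-0.9, -0.0, 0.8]
width: 0.0215
grip_force: 0.0
board now [55.5 46.4] z 18.1 shift [84.1  1.5 -1.8] turn 0.1 F [-0.9 -0.   0.8] w 0.0215 t 12.9 j [ 0.42  0.63 -0.62  1.59  0.38  1.12 -0.5 ]
top blue [ 56.85582974 102.61945801] (20.343708038330078, 45.73338317871094) 0.008139450776299073 173
side blue [42.33449631 88.23706102] (50.038326263427734, 26.476301193237305) -0.3830090719567536 101
```

View pics/mid.png

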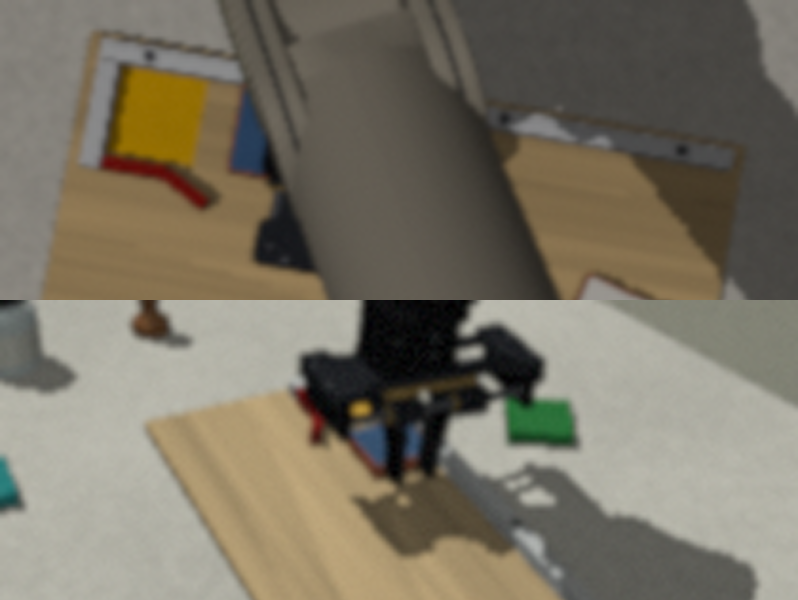

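The mid view shows the tile's leading edge at top-crop (240,130), square and touching the rail, with both fingers behind it and the lead-in clear. I'll push on into the pocket.

```bash
python3 -m crank '[[[4,0,0,0,-0.5],[9,0.2,0,0,-0.5],[14,0.3,0,0,-0.5],[19,0.4,-0.5,0,-0.5],[24,0.5,-0.5,0,-0.5],[29,0.6,-0.5,0,-0.5],[34,0.7,-0.5,0,-0.5],[39,0.8,-0.5,0,-0.5],[44,0.9,-0.5,0,-0.5],[49,1,-0.5,0,-0.5],[54,1.1,-1,0,-0.5],[59,1.2,-1,0,-0.5],[64,1.3,-1,0,-0.5],[68,1.4,-1,0,-0.5],[72,1.5,-1,0,-0.5],[75,1.5,-1,0,-0.5],[77,1.5,-1,0,-0.5],[79,1.5,-1,0,-0.5],[79,1.5,-1,0,-0.5]]]'; python3 -m crank '[[[1,0,0,0,-0.5],[2,0,0,0,-0.5],[2,0,0,0,-0.5]]]';python3 -m crank '[[[1,0,0,0,-0.5],[2,0,0,0,-0.5],[2,0,0,0,-0.5]]]'
python3 - <<'E'
from h import *; from bench import r
s=r.read_state()
go(s,57,130.5,19,'x')
E
```

```text
time: 14.95
ee_pos: [0.6306, 0.0629, 0.0182]
eef_rot: [0.77, 0.637, -0.026, -0.024]
ft_force: [0.4, 0.1, 0.5]
width: 0.022
grip_force: 0.0
time: 15.25
ee_pos: [0.6309, 0.0647, 0.0182]
eef_rot: [0.77, 0.637, -0.026, -0.024]
ft_force: [-0.2, -0.2, -0.8]
width: 0.022
grip_force: 0.0
time: 15.55
ee_pos: [0.6313, 0.0668, 0.0182]
eef_rot: [0.77, 0.637, -0.026, -0.024]
ft_force: [0.2, -0.3, 0.5]
width: 0.0218
grip_force: 0.0
board now [ 56.9 129.2] z 18.2 shift [ 1.3  0.  -0.8] turn 0.0 F [ 0.2 -0.3  0.5] w 0.0218 t 15.55 j [ 0.29  0.67 -0.63  1.53  0.39  1.14 -0.62]
```

No end-stop force yet, so I'll continue in 1 mm steps until it pushes back.

```bash
for i in 1 2; do python3 -m crank '[[[1,0,0,0,-0.5],[1,0,0,0,-0.5],[1,0,0,0,-0.5]]]' | grep -E 'ee_pos|force'; done
python3 - <<'E'
from h import *; from bench import r
go(r.read_state(),57,130.5,19,'x')
E
```

```text
ee_pos: [0.6315, 0.0676, 0.0182]
ft_force: [0.5, -0.0, 1.1]
grip_force: 0.0
ee_pos: [0.6315, 0.0678, 0.0181]
ft_force: [-1.9, -4.5, 2.1]
grip_force: 2.0
board now [ 57.  130.2] z 18.1 shift [ 0.3 -0.  -0.9] turn 0.0 F [-1.9 -4.5  2.1] w 0.0219 t 16.15 j [ 0.28  0.67 -0.63  1.53  0.39  1.14 -0.62]
```

The end stop is met at y 130.2, as predicted. I'll press once more, then back off, rise and clear the view.

```bash
python3 -m crank '[[[1,0,0,0,-0.5],[2,0,0,0,-0.5],[2,0,0,0,-0.5],[2,0,0,0,-0.5]]]' | grep -E 'ee_pos|force'; python3 -m crank '[[[-2,0,0,0,-0.5],[-6,0,0,0,-0.5],[-14,0,0,0,-0.5],[-22,0,-5,0,-0.5],[-26,0,-30,0,-0.5],[-30,0,-70,0,-0.5],[-60,-10,-110,0,-0.5],[-100,-30,-130,0,-0.5],[-140,-50,-130,0,-0.5],[-180,-70,-130,0,-0.5],[-220,-90,-130,0,-0.5],[-250,-100,-130,0,-0.5],[-250,-100,-130,0,-0.5],[-250,-100,-130,0,-0.5]]]'
python3 - <<'E'
from h import *; from bench import r
go(r.read_state(),57,100,19,'x')
c=r.camera('top')
B=rect(c,blob(c,(100,90,30),(125,255,255),(160,120,300,225)),.0265); print('blue',w2b(B[0]),B[1],B[2]-np.pi/2-A)
cv2.imwrite('pics/end.png',cv2.resize(c['image'][125:255,155:365,::-1],None,fx=3.8,fy=3.8,interpolation=cv2.INTER_CUBIC))
E
```

```text
ee_pos: [0.6316, 0.0679, 0.0181]
ft_force: [-5.1, -8.8, 5.9]
grip_force: 4.8
time: 17.95
ee_pos: [0.4962, -0.1575, 0.1578]
eef_rot: [0.771, 0.636, -0.026, -0.023]
ft_force: [-0.7, 0.2, 0.3]
width: 0.0217
grip_force: 0.0
board now [ -33.5 -116.5] z 157.8 shift [217.9  99.5 130. ] turn -0.1 F [-0.7  0.2  0.3] w 0.0217 t 17.95 j [ 0.78  0.27 -0.65  1.73  0.18  1.27 -0.11]
blue [ 60.2369976  170.34296911] (53.61090850830078, 52.953311920166016) 0.005567636111609708
```

View pics/end.png

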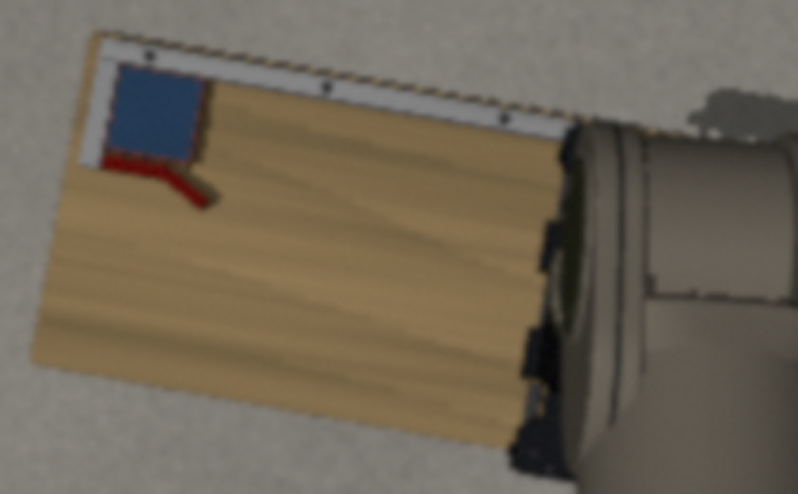

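The tile at crop px (155,112) fills the corner at board (60.2, 170.3), against a target of (60, 170), and is square within 0.006 rad. The hand is clear, so I'm handing in.

```bash
python3 -c "from bench import r; print(r.close_job())"
```

```text
the job is handed in; nothing more can be done
None
```

The blue tile is home in the corner pocket, within about 0.5 mm and 0.006 rad by the top camera, the hand is clear, and the job was handed in at about 18 s (no verdict was returned).

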